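Pack the tweezers and hold the case lid half open

ROBOT

A 6-joint arm with a two-finger parallel gripper is mounted at the origin on a cart in front of the work surface, level with it; the furniture and walls round the work are solid. World frame = base frame: x ahead of the robot, y to its left, z up, the work surface at z = 0. Lengths are in m, angles in rad, forces in N, time in s.
With the tool pointing down it reaches from about 0.35 to 0.775 m from the base axis. Payload 7.3 kg.
Tool frame: the origin (TCP) lies at the very end of the fingers, on their centre line; the grasp point (between the pads) lies 19 mm behind it; z points along the fingers, y is the line along which they close (so a half turn about z gives the same grasp; the last joint's range is limited). The gripper opens to 92 mm and grips with 3 to 60 N. Pads are 19 mm wide; open, the fingers measure 130 mm over their backs; the gripper's body (75 mm by 190 mm) begins 47 mm behind the grasp point.
Start: joints at [-1.329, 0.342, 1.524, -0, 1.275, -0.146], TCP at [0.199, -0.486, 0.198] pointing down, gripper open.
Joint ranges: [-2.53, 2.53], [-0.77, 2.02], [0.04, 2.7], [-1, 4.14], [0.28, 2.66], [-3.11, 3.11]. Speed limits (rad/s): [2.57, 2.57, 3.14, 3.14, 3.14, 3.14].

INTERFACE

Orientations are given as a rotation vector (axis times angle).
In Python, from plant import manip, vision gives the robot as it stands.
- The arm moves only by the shell command python3 -m pendant 'ROWS' [FORCE]. ROWS is JSON, a list that holds one entry, the list of rows, each a list of 5 numbers: the shift along the tool's x, y, z normalised to -1 to 1, where 1 is 75 cm, then the turn about the tool's z normalised to -1 to 1, where 1 is pi/2 rad, then the opening, from 0 (shut) to 1 (fully open). A call has 1 to 12 rows; each row is the pose to reach, as a shift and turn from the pose commanded when the call began, along the tool's axes at that moment; what a row does not reach only later rows make up. A row lasts 1/8 s, in which the tool goes at most 62.5 mm and 10.7 degrees, less where a joint would pass 70% of its speed; a pose out of reach is approached as far as the arm can. A call with a number of a shift or a turn outside -1 to 1 is refused whole. A call with a gripper value outside its range is refused whole. The fingers move at their own pace and stop on an object; FORCE is the grip in N (left out, the last holds). Time passes only in rows, so rows that repeat a pose let the fingers close. It gives the time, the measured TCP pose, the force, the opening and the grip force at its end, in the units of the state.
- manip.get_state(): the state, without advancing time (a new reading comes with each control period).
- vision.capture(name): name is "scene" or "top"; returns a dict with "img" (400x640x3 uint8, red, green, blue), "fx", "fy", "cx", "cy" (pixels), "k1" (the pictures are not rectified: a ray, as slopes to the right and down, at radius r is drawn at 1 + k1 r^2 times it, then the intrinsics apply), "position" and "attitude" of the camera in the world. Camera axes: x right, y down, z forward; pixel columns grow to the right and rows downward; lengths in m; the calibration is good to about 2 mm. A picture is of the moment at which its call begins. There is no depth.
- manip.hand_in(): hands the job in; it is judged then, once.
The state is a dict: "clock": time; "qpos": joint angles; "qd": joint speeds; "joint_torque": joint torques, N m; "position": TCP position; "orientation": TCP orientation; "wrist_force": force on the tool from outside, world axes, zero at the start; "moment": the same for the moment, N m; "gripper_width": opening from 0.0 (shut) to 1.0 (fully open); "gripper_force": force on a finger pad.
Only numpy, scipy, OpenCV 4.12 (cv2) and the standard library are available. Lean on these libraries where they do the work, as an engineer would, in place of code of your own. Each camera call takes 0.05 s, during which the arm holds its last target. There are 200 camera calls.

TASK

Put the steel tweezers away in the open wooden instrument case, lying flat on the cork board inside, between the walls. Then swing the case's lid down from where it leans back until it stands 60 degrees open from shut, without letting it fall shut, and finish still holding it at that angle with the gripper, so that I can slip the packing sheet in over them. Leave the other things on the desk where they are.

Things in the scene. Friction and masses are not known exactly. Their poses are not given: they have to be found in the camera images.
- case: Brown wooden instrument case 88 x 176 mm, fixed on the desk, lid open. Origin: centre of its underside; x from its front to its hinge side, y along its length, z up. Tray inside: x -36..36 mm, y -83..83 mm, floor: a bare fixed cork board, its top 16 mm above the desk; walls 5 mm thick, their rim 22 mm above the desk.
- case_lid (a joint): Lid angle in rad: 0 shut, 1.83 leaning fully back at its stop, where it starts; 60 degrees open = 1.047. The hinge runs easily: above about 1.45 the lid leans back and stays, below about 1.35 it falls shut when not held. At 60 degrees about 0.3 N square to the lid at its free edge carries it.
- lid_edge (a point): Middle of the lid's free edge, 5 mm from both faces. Axes as case when shut, turning with the lid about y: x points from edge to hinge, z out of the lid's outer face. The lid is a shallow tray 176 mm long, 10 mm thick at its rim (5 mm wide all round; behind it a 4 mm panel at the outer face). A brass hook stands 3 mm out of the edge at y -23..8 mm: grip elsewhere, e.g. y = 45 or -55.
- hinge_line (a point): Middle of the hinge line, fixed to the case, 22 mm above the desk and 42 mm behind the case's middle. The hinge axis is the case's y axis. The lid's free edge is 83 mm from it, the lid's mid-thickness 6 mm off the plane through it (to the outer side).
- tweezers: Slim pointed steel tweezers, 14 x 123 x 10 mm, 18 g, lying flat on the desk in front of the case, to the right. Origin: centre of the underside; y along their length, z up. Rigid (the blades do not spring): grip across the 14 mm width (x) at the middle.
- spatula: Wooden-handled spatula 10 x 138 x 10 mm lying on the desk; a bystander, origin at the underside's centre, y along it.
- brush: Thin dark paint brush 9 x 127 x 9 mm lying at the right side of the desk; a bystander, origin at the underside's centre, y along it.
- loupe: Black cup-shaped loupe, 37 mm across, 29 mm high, at the left; a bystander, origin at the underside's centre.
- weight: Small knobbed brass weight, 22 mm across, 26 mm high, at the left; a bystander, origin at the underside's centre.
- dish: Covered glass petri dish, about 74 mm over its cover, 15 mm high, near the front edge of the desk; a bystander, origin at the underside's centre.

How it is judged:
By the outcome, as a careful person would: the job done as asked, in the order asked, and still so for the second after the job is handed in, while the arm keeps its last pose, push and grip.
It also fails if it takes over 42 s, if anything falls off the work surface, if the arm or the gripper's body presses on something with over 40 N, if the wrist force passes 120 N, or if a joint passes its speed limit or range.

## Working session

There is one attempt and no reset: what is moved stays moved. The work goes in short steps, Python scripts to look and compute and a shell command to move; the robot and the scene stay as the last step left them, time stands still between calls to the robot, and variables do not carry over. Pictures are saved under pics/ and viewed, at most 10 in all, crops included, and the job is handed in when it is done.

```bash
ls; mkdir -p pics
python3 - <<'E'
from plant import manip, vision
import cv2
print(manip.get_state())
for n in("scene","top"):
    c=vision.capture(n); cv2.imwrite(f"pics/{n}0.png",c["img"][:,:,::-1]); print({k:v for k,v in c.items() if k!="img"})
E
```

```text
pics
{'clock': 0.0, 'qpos': array([-1.32899932e+00,  3.42720750e-01,  1.52498973e+00,  2.98847978e-05,
        1.27534479e+00, -1.45994299e-01]), 'qd': array([-0.00010389,  0.00087711,  0.00038607, -0.0016457 , -0.00030641,
       -0.00021826]), 'joint_torque': array([ 2.30801488e-03, -4.31235623e+01, -2.44217205e+01,  7.20438897e-02,
        5.57907403e-02, -1.17971181e-04]), 'position': array([ 0.19845729, -0.48559274,  0.19685552]), 'orientation': array([-3.08129026e+00, -6.05036303e-01,  6.51321038e-05]), 'wrist_force': array([-0.12431279, -0.18673725, -0.70069985]), 'moment': array([ 0.01070019, -0.02823759, -0.01325011]), 'gripper_force': 0.0, 'gripper_width': 1.0015864455260937}
{'fx': 387.81520006153494, 'fy': 387.81520006153494, 'cx': 312.9980636304559, 'cy': 196.78224390644732, 'k1': -0.01898232322590854, 'position': array([0.04491328, 0.58954324, 0.41931161]), 'attitude': array([-0.71480816,  2.26433564, -1.47466655])}
{'fx': 463.29682886045083, 'fy': 463.29682886045083, 'cx': 324.6277405221786, 'cy': 198.1352063818651, 'k1': -0.023426417228296158, 'position': array([ 0.34037326, -0.0382287 ,  1.12067913]), 'attitude': array([-2.13411603,  2.15176268, -0.21000076])}
```

View pics/top0.png

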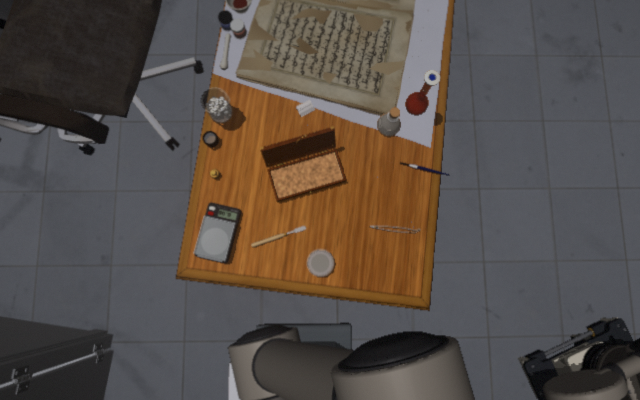

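View pics/scene0.png

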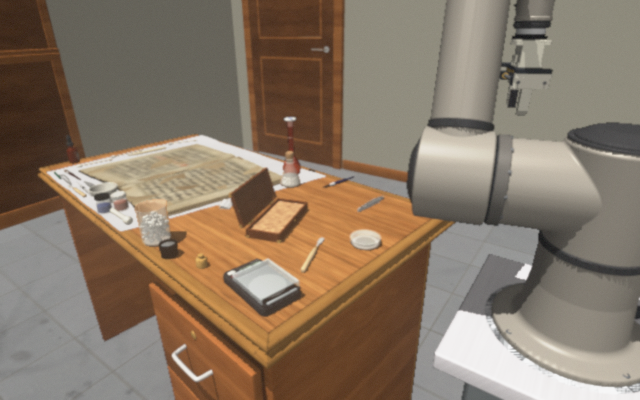

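The top view shows the case tray at about (308,176), its lid behind it, the tweezers at about (395,229), the spatula at (278,237) and the dish at (320,262). The scene view shows the lid leaning back at (255,195). Next I'll measure the case and tweezers.

```bash
cat > h.py <<'E'
import numpy as np, cv2
from scipy.spatial.transform import Rotation as R
from plant import manip, vision
def K(c): return np.array([[c["fx"],0,c["cx"]],[0,c["fy"],c["cy"]],[0,0,1]])
def ray(c,uv):
    uv=np.asarray(uv,float).reshape(-1,1,2)
    s=cv2.undistortPoints(uv,K(c),np.array([c["k1"],0,0,0,0]))[:,0]
    return R.from_rotvec(c["attitude"]).apply(np.c_[s,np.ones(len(s))])
def plane(c,uv,z):
    d=ray(c,uv); p=c["position"]; return p+d*((z-p[2])/d[:,2])[:,None]
def proj(c,P):
    Rm=R.from_rotvec(c["attitude"]).inv(); rv=Rm.as_rotvec(); t=-Rm.apply(c["position"])
    return cv2.projectPoints(np.asarray(P,float).reshape(-1,1,3),rv,t,K(c),np.array([c["k1"],0,0,0,0.]))[0][:,0]
E
python3 - <<'E'
from h import *
c=vision.capture("top"); im=c["img"]
hsv=cv2.cvtColor(im,cv2.COLOR_RGB2HSV)
print("wood hsv",hsv[215,350],"cork",hsv[178,305],"tw",hsv[228:231,390])
# cork
m=((hsv[...,2]>130)&(hsv[...,1]<150)).astype(np.uint8); w=np.zeros_like(m); w[140:205,262:350]=1
cork=cv2.morphologyEx(m*w,cv2.MORPH_CLOSE,np.ones((5,5)))
n,l,s,_=cv2.connectedComponentsWithStats(cork); i=1+np.argmax(s[1:,4])
pts=np.argwhere(l==i)[:,::-1].astype(np.float32); r=cv2.minAreaRect(pts); print("cork",s[i],r)
bp=cv2.boxPoints(r); P=plane(c,bp,.016); print(P, P.mean(0))
w[:]=0; w[220:238,364:426]=1
tw=((hsv[...,1]<110)&(w>0)); pts=np.argwhere(tw)[:,::-1].astype(np.float32)
r=cv2.minAreaRect(pts); print("tw",len(pts),r); P=plane(c,cv2.boxPoints(r),.005); print(P,P.mean(0))
a=cv2.resize(im[120:240,255:435],None,fx=4.4,fy=4.4,interpolation=cv2.INTER_CUBIC)
cv2.imwrite("pics/crop1.png",a[:,:,::-1])
E
```

```text
wood hsv [ 14 192 125] cork [ 14 135 153] tw [[ 14 180 126]
 [ 14 155 130]
 [ 14 124 117]]
cork [ 271  153   72   45 1846] ((306.2392883300781, 174.9198760986328), (27.689470291137695, 67.34912872314453), 73.39302062988281)
[[ 0.59853994  0.0663805   0.016     ]
 [ 0.64641066 -0.09183327  0.016     ]
 [ 0.57944663 -0.11022995  0.016     ]
 [ 0.53272945  0.04664775  0.016     ]] [ 0.58928167 -0.02225874  0.016     ]
tw 75 ((394.5, 227.0), (10.0, 49.0), 90.0)
[[ 0.47362387 -0.17610974  0.005     ]
 [ 0.47269065 -0.29592404  0.005     ]
 [ 0.44826823 -0.29483469  0.005     ]
 [ 0.44927727 -0.17545933  0.005     ]] [ 0.460965   -0.23558195  0.005     ]
```

View pics/crop1.png

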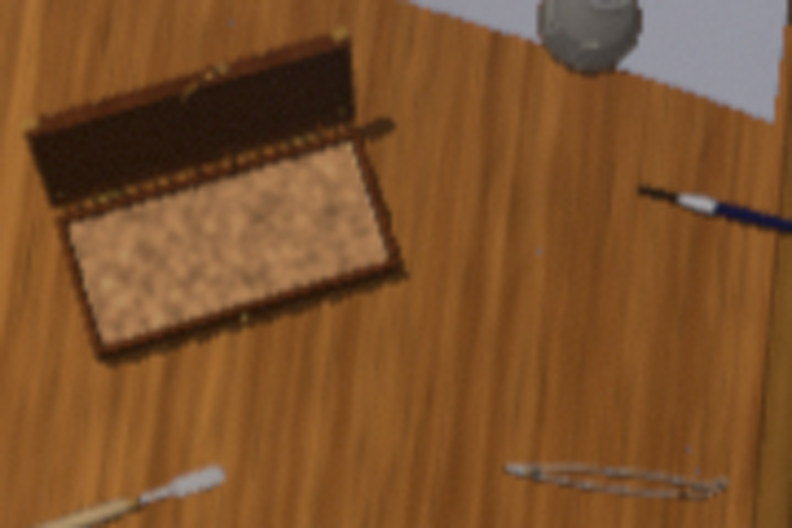

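The crop shows the cork corners at crop pixels (68,222), (353,140), (388,265) and (103,347). The tweezers' ends are at (508,468) and (725,487). The lid's free edge runs from (30,125) to (345,35), with the hook near (205,80).

```bash
cat > est.py <<'E'
from h import *
def case(c):
    px=np.array([[68,222],[353,140],[388,265],[103,347]])/4.4+[255,120]
    P=plane(c,px,.016)  # backL, backR, frontR, frontL
    yv=(P[0]+P[3]-P[1]-P[2])[:2]; yaw=np.arctan2(-yv[0],yv[1])
    return P,P.mean(0),yaw
E
python3 - <<'E'
from est import *
c=vision.capture("top"); P,m,yaw=case(c)
print(P,m,np.degrees(yaw),[np.linalg.norm(P[i]-P[i-1]) for i in range(4)])
T=plane(c,np.array([[508,468],[725,487]])/4.4+[255,120],.005); d=T[0]-T[1]
print("tw",T,T.mean(0),np.degrees(np.arctan2(-d[0],d[1])),np.linalg.norm(d))
# lid check at 1.83, both cams
ex=np.array([np.cos(yaw),np.sin(yaw),0]);ey=np.array([-np.sin(yaw),np.cos(yaw),0]);ez=np.array([0,0,1.])
O=np.array([m[0],m[1],0]); H=O+.042*ex+.022*ez
def L(u,v,y,a):  # u from hinge toward edge, v outer
    return H+y*ey+u*(-np.cos(a)*ex+np.sin(a)*ez)+v*(np.sin(a)*ex+np.cos(a)*ez)
pt=np.array([L(.083,.006,y,1.83) for y in(.088,0,-.088)])
s=vision.capture("scene")
cc=np.array([O+a*ex+b*ey+.022*ez for a,b in((-.044,-.088),(-.044,.088),(.044,.088),(.044,-.088))])
print("top crop",((proj(c,pt)-[255,120])*4.4).round(), "scene",proj(s,pt).round(1))
im=s["img"][140:260,200:380].copy(); im=cv2.resize(im,None,fx=4.4,fy=4.4,interpolation=cv2.INTER_CUBIC)
for X,col in((pt,(255,0,0)),(cc,(0,255,0)),(T,(0,0,255))):
    for q in (proj(s,X)-[200,140])*4.4: cv2.circle(im,tuple(int(v) for v in q),3,col,-1)
cv2.imwrite("pics/crop2.png",im[:,:,::-1])
E
```

```text
[[ 0.60059196  0.06532471  0.016     ]
 [ 0.64693963 -0.09350598  0.016     ]
 [ 0.57528693 -0.11190782  0.016     ]
 [ 0.53014352  0.04546609  0.016     ]] [ 0.58824051 -0.02365575  0.016     ] 16.137343070102336 [np.float64(0.07319390458682057), np.float64(0.16545481050226438), np.float64(0.07397794845330458), np.float64(0.16372071728950344)]
tw [[ 0.46296951 -0.17693088  0.005     ]
 [ 0.4514613  -0.2968682   0.005     ]] [ 0.45721541 -0.23689954  0.005     ] -5.480856873580689 0.12048817105352577
top crop [[ 25. 129.]
 [189.  83.]
 [351.  37.]] scene [[229.9 192.9]
 [249.6 178.7]
 [266.2 166.7]]
```

View pics/crop2.png

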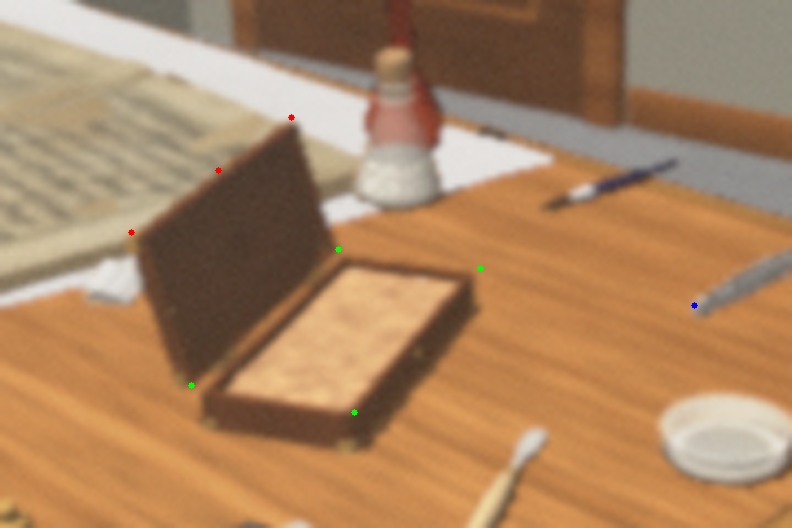

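The predicted lid edge (red) matches the image to about 2 px, so the pose is good to about 3 mm: case at (0.588, -0.024) with yaw 16.1°, tweezers at (0.457, -0.237) with yaw -5.5°. Next I'll work out the moves.

```bash
cat > go.py <<'E'
import sys
from h import *
def go(x,y,z,psi):
    s=manip.get_state(); r=R.from_rotvec(s["orientation"]); d=r.inv().apply(np.array([x,y,z])-s["position"])
    X=r.apply([1,0,0]); p=np.degrees(np.arctan2(X[1],X[0])); t=(p-psi+180)%360-180
    print("t",round(s["clock"],2),"psi",round(p,2),"shift",(d/.75).round(4),"turn",round(t/90,4),"mm",round(np.linalg.norm(d)*1e3), "f",s["wrist_force"].round(1))
def casept(cx,cy,z,C=(.588,-.024),yaw=16.1):
    a=np.radians(yaw); return C[0]+cx*np.cos(a)-cy*np.sin(a), C[1]+cx*np.sin(a)+cy*np.cos(a), z
if __name__=="__main__":
    a=[float(v) for v in sys.argv[2:]]
    if sys.argv[1]=="w": go(*a)
    else: p=casept(*a[:3]); print(np.round(p,4)); go(*p,a[3])
E
python3 go.py w .457 -.237 .06 84.5
```

```text
t 0.25 psi 22.22 shift [ 0.4445 -0.1767  0.1831] turn -0.692 mm 384 f [ 0.2  0.  -0.1]
```

```bash
python3 -m pendant '[[[0.4445,-0.1767,0.10,-0.692,0.5],[0.4445,-0.1767,0.10,-0.692,0.5],[0.4445,-0.1767,0.10,-0.692,0.5],[0.4445,-0.1767,0.10,-0.692,0.5],[0.4445,-0.1767,0.15,-0.692,0.5],[0.4445,-0.1767,0.183,-0.692,0.5],[0.4445,-0.1767,0.183,-0.692,0.5],[0.4445,-0.1767,0.183,-0.692,0.5],[0.4445,-0.1767,0.183,-0.692,0.5],[0.4445,-0.1767,0.183,-0.692,0.5]]]' 15
python3 - <<'E'
from h import *
for n in("scene","top"):
    c=vision.capture(n); p=manip.get_state()["position"]; q=proj(c,p)[0]; print(n,q.round(),p.round(4))
    if n=="scene":
        x,y=int(q[0]),int(q[1]); y0=max(0,y-110);x0=min(x-80,480)
        im=cv2.resize(c["img"][y0:y0+140,x0:x0+160],None,fx=4,fy=4,interpolation=cv2.INTER_CUBIC); print(x0,y0)
        cv2.circle(im,(int((q[0]-x0)*4),int((q[1]-y0)*4)),3,(255,0,0),-1); cv2.imwrite("pics/hov.png",im[:,:,::-1])
E
python3 go.py w .457 -.237 .06 84.5
```

```text
clock: 1.5
position: [0.457, -0.2389, 0.0616]
orientation: [2.326, 2.108, 0.0]
wrist_force: [-0.5, 0.3, -0.1]
gripper_width: 0.501
gripper_force: 0.0
scene [373. 181.] [ 0.457  -0.2387  0.0614]
292 71
top [400. 226.] [ 0.4569 -0.2384  0.0612]
t 1.6 psi 84.39 shift [ 0.0019 -0.0001  0.0016] turn -0.0012 mm 2 f [ 0.2 -0.6 -0.2]
```

View pics/hov.png

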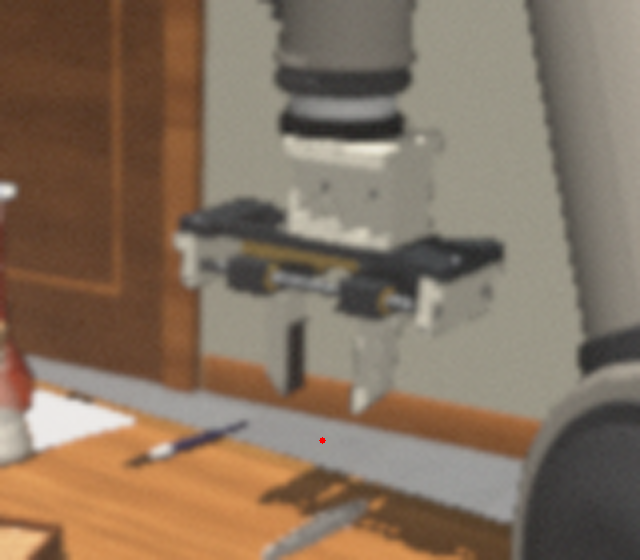

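The view shows the 190 mm body lying along the closing direction. The fingertips (about (322,402) in the crop) sit about 38 crop px above the projected TCP (322,440), which is a puzzle. I'll check it in the top view.

Run:
```python
from h import *
c=vision.capture("top"); s=manip.get_state(); p=s["position"]; print(s["qpos"].round(3),s["qd"].round(3),p)
im=cv2.resize(c["img"][120:320,300:500],None,fx=3,fy=3,interpolation=cv2.INTER_CUBIC)
r=R.from_rotvec(s["orientation"])
for o,col in(((0,0,0),(255,0,0)),((0,.095,-.066),(0,255,0)),((0,-.095,-.066),(0,255,0)),((0,0,-.066),(0,0,255))):
    q=(proj(c,p+r.apply(o))[0]-[300,120])*3; cv2.circle(im,(int(q[0]),int(q[1])),3,col,-1)
cv2.imwrite("pics/hovtop.png",im[:,:,::-1])
sc=vision.capture("scene")
for z in(.02,.025): print(proj(sc,p+[0,0,z]))
for d in(.0,.02,.04,.06): print((proj(sc,p+[d*.45,-d*.9,0])-[292,71])*4)
```

```text
[-0.629  0.477  1.734 -0.     0.929 -0.532] [ 0.008  0.006  0.004  0.002 -0.002  0.001] [ 0.45691869 -0.23817701  0.06101793]
[[372.97692192 173.85430487]]
[[373.0735393  171.97530325]]
[[322.37541902 441.17635507]]
[[322.90094964 429.87428639]]
[[323.40717597 418.97767255]]
[[323.89513915 408.46513818]]
```

View pics/hovtop.png

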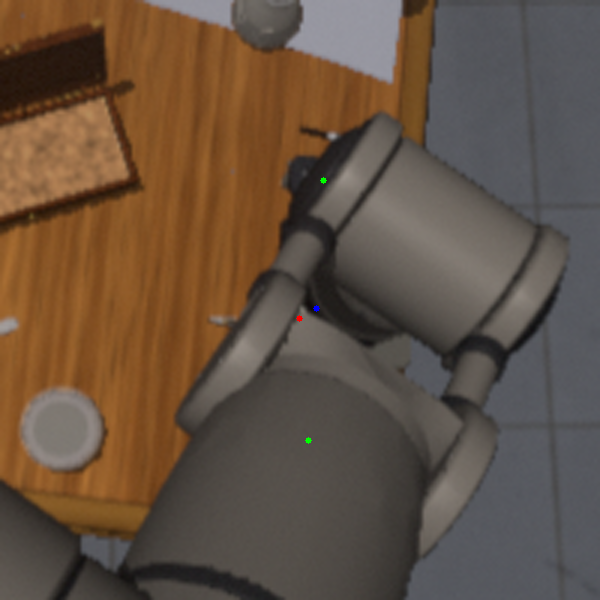

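In the top view the arm hides the fingers, and only the far end of the body shows, near (300,175). I'll go down partway and compare the fingertips with the tweezers directly in the scene view.

```bash
python3 -m pendant '[[[0.0015,0,0.02,0,0.5],[0.0015,0,0.04,0,0.5],[0.0015,0,0.04,0,0.5],[0.0015,0,0.04,0,0.5]]]' 15
python3 - <<'E'
from h import *
c=vision.capture("scene"); s=manip.get_state(); p=s["position"]; print(p)
im=cv2.resize(c["img"][120:240,310:430],None,fx=5,fy=5,interpolation=cv2.INTER_CUBIC)
r=R.from_rotvec(s["orientation"])
for o in((0,0,0),(0,.023,0),(0,-.023,0)):
    q=(proj(c,p+r.apply(o))[0]-[310,120])*5; cv2.circle(im,(int(q[0]),int(q[1])),3,(255,0,0),-1)
cv2.imwrite("pics/low.png",im[:,:,::-1])
E
```

```text
clock: 2.2
position: [0.4572, -0.2361, 0.03]
orientation: [-2.325, -2.112, 0.0]
wrist_force: [-0.3, 1.0, 0.4]
gripper_width: 0.503
gripper_force: 0.0
[ 0.4573606  -0.23626061  0.03031983]
```

View pics/low.png

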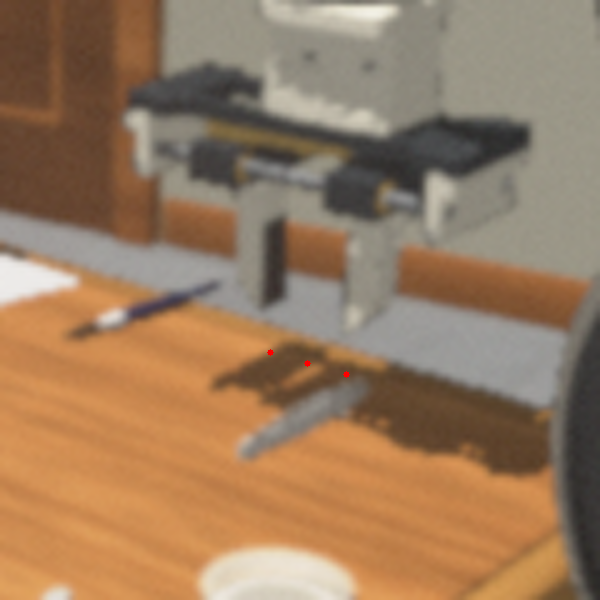

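The tips appear about 9 px (about 24 mm) higher than the reported TCP, while sideways they agree. I'll go down to a reported height of 3 mm, watching the force, and compare again.

```bash
python3 -m pendant '[[[0,0,0.02,0,0.5],[0,0,0.034,0,0.5],[0,0,0.036,0,0.5],[0,0,0.036,0,0.5],[0,0,0.036,0,0.5]]]' 15
python3 - <<'E'
from h import *
c=vision.capture("scene"); s=manip.get_state(); p=s["position"]; print(p,s["wrist_force"])
im=cv2.resize(c["img"][130:230,320:420],None,fx=5,fy=5,interpolation=cv2.INTER_CUBIC)
r=R.from_rotvec(s["orientation"])
for o in((0,.023,0),(0,-.023,0)):
    q=(proj(c,p+r.apply(o))[0]-[320,130])*5; cv2.circle(im,(int(q[0]),int(q[1])),2,(255,0,0),-1)
cv2.imwrite("pics/low2.png",im[:,:,::-1])
E
```

```text
clock: 2.88
position: [0.4574, -0.2363, 0.0035]
orientation: [2.325, 2.112, 0.0]
wrist_force: [0.7, 0.5, -0.5]
gripper_width: 0.503
gripper_force: 0.0
[ 0.45741128 -0.23634547  0.00358064] [-0.11308122 -0.68010141  0.63070997]
```

View pics/low2.png

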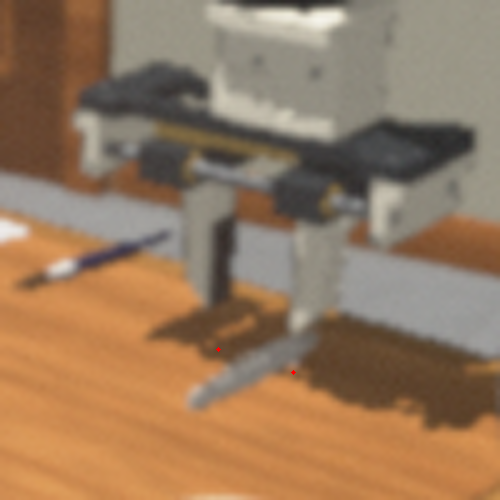

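In this view the tips still look about 9 px above the tweezers: left tip (218,305), right tip (297,330), tweezers' middle (254,368). Closing the gripper will tell whether they're really at the tweezers.

```bash
python3 -m pendant '[[[0,0,0,0,0.1],[0,0,0,0,0.1],[0,0,0,0,0.1],[0,0,0,0,0.1],[0,0,0,0,0.1],[0,0,0,0,0.1]]]' 8
```

```text
clock: 3.68
position: [0.4572, -0.2362, 0.0033]
orientation: [2.325, 2.112, -0.0]
wrist_force: [-0.1, -0.9, -0.1]
gripper_width: 0.1
gripper_force: 0.0
```

The fingers found nothing, so they really are higher than reported. I'll reopen and go down in small steps, watching the force.

```bash
python3 -m pendant '[[[0,0,0,0,0.45],[0,0,0,0,0.45],[0,0,0.005,0,0.45],[0,0,0.01,0,0.45],[0,0,0.01,0,0.45]]]' 8
```

```text
clock: 4.3
position: [0.4569, -0.236, -0.0047]
orientation: [-2.325, -2.112, 0.0]
wrist_force: [-0.3, -0.2, 0.6]
gripper_width: 0.453
gripper_force: 0.0
```

```bash
python3 -m pendant '[[[0,0,0.004,0,0.45],[0,0,0.009,0,0.45],[0,0,0.009,0,0.45]]]' 8
```

```text
clock: 4.68
position: [0.4569, -0.236, -0.0114]
orientation: [-2.325, -2.112, 0.0]
wrist_force: [0.2, 0.4, -0.4]
gripper_width: 0.451
gripper_force: 0.0
```

There is still no contact 11 mm "below" the desk, so the reported height has an offset. I'll keep going in 3–4 mm steps.

```bash
python3 -m pendant '[[[0,0,0.005,0,0.45],[0,0,0.005,0,0.45]]]' 8
python3 - <<'E'
from h import *
c=vision.capture("scene"); s=manip.get_state(); p=s["position"]; print(p,s["wrist_force"])
cv2.imwrite("pics/raw.png",c["img"][:,:,::-1])
# finger-coloured tips: lowest bright grey pixel per column in the hand region
h=cv2.cvtColor(c["img"],cv2.COLOR_RGB2HSV); m=(h[...,1]<70)&(h[...,2]>60)
for u in range(350,392,2):
    v=np.where(m[150:225,u])[0]+150; print(u,(v.min(),v.max(),len(v)) if len(v) else None,end=' ')
E
```

```text
clock: 4.92
position: [0.457, -0.2361, -0.015]
orientation: [-2.325, -2.112, 0.0]
wrist_force: [1.1, 0.1, -0.3]
gripper_width: 0.448
gripper_force: 0.0
[ 0.45710796 -0.23613277 -0.01485103] [ 0.38600921 -0.5298481  -0.24063135]
350 (np.int64(150), np.int64(180), 31) 352 (np.int64(150), np.int64(180), 28) 354 (np.int64(150), np.int64(181), 29) 356 (np.int64(150), np.int64(181), 28) 358 (np.int64(150), np.int64(210), 39) 360 (np.int64(150), np.int64(210), 45) 362 (np.int64(150), np.int64(209), 48) 364 (np.int64(150), np.int64(208), 47) 366 (np.int64(150), np.int64(207), 38) 368 (np.int64(150), np.int64(206), 36) 370 (np.int64(150), np.int64(205), 37) 372 (np.int64(150), np.int64(204), 36) 374 (np.int64(150), np.int64(203), 39) 376 (np.int64(150), np.int64(202), 41) 378 (np.int64(150), np.int64(202), 50) 380 (np.int64(150), np.int64(201), 51) 382 (np.int64(150), np.int64(200), 48) 384 (np.int64(150), np.int64(198), 38) 386 (np.int64(150), np.int64(196), 42) 388 (np.int64(150), np.int64(192), 37) 390 (np.int64(150), np.int64(193), 38)
```

```bash
python3 -m pendant '[[[0,0,0.004,0,0.45],[0,0,0.004,0,0.45]]]' 8; python3 -m pendant '[[[0,0,0.003,0,0.45],[0,0,0.003,0,0.45]]]' 8
```

```text
clock: 5.22
position: [0.457, -0.2361, -0.0179]
orientation: [-2.325, -2.112, 0.0]
wrist_force: [-0.3, -0.0, 0.2]
gripper_width: 0.445
gripper_force: 0.0
clock: 5.48
position: [0.457, -0.2361, -0.0202]
orientation: [-2.325, -2.112, 0.0]
wrist_force: [0.6, 0.3, -0.0]
gripper_width: 0.451
gripper_force: 0.0
```

```bash
python3 -m pendant '[[[0,0,0,0,0.1],[0,0,0,0,0.1],[0,0,0,0,0.1],[0,0,0,0,0.1],[0,0,0,0,0.1]]]' 8
```

```text
clock: 6.1
position: [0.4574, -0.2363, -0.0197]
orientation: [2.325, 2.112, 0.0]
wrist_force: [0.3, 0.3, 2.0]
gripper_width: 0.104
gripper_force: 1.5
```

```bash
python3 -m pendant '[[[0,0,0,0,0.0],[0,0,0,0,0.0],[0,0,0,0,0.0],[0,0,0,0,0.0]]]' 10
```

```text
clock: 6.6
position: [0.4576, -0.2364, -0.0198]
orientation: [2.325, 2.111, 0.0]
wrist_force: [2.4, -0.9, 3.0]
gripper_width: 0.004
gripper_force: 1.6
```

The fingers closed over the top of the tweezers, so the tips are still a bit high. I'll reopen and go lower.

```bash
python3 -m pendant '[[[0,0,-0.006,0,0.45],[0,0,-0.006,0,0.45],[0,0,-0.006,0,0.45],[0,0,-0.006,0,0.45],[0,0,0.003,0,0.45],[0,0,0.003,0,0.45]]]' 10;  python3 - <<'E'
from h import *
c=vision.capture("scene"); s=manip.get_state(); p=s["position"]; print(p,s["wrist_force"])
im=cv2.resize(c["img"][150:220,330:410],None,fx=7,fy=7,interpolation=cv2.INTER_CUBIC)
r=R.from_rotvec(s["orientation"])
cv2.imwrite("pics/low3.png",im[:,:,::-1])
E
```

```text
clock: 7.35
position: [0.4567, -0.2358, -0.023]
orientation: [-2.324, -2.111, 0.001]
wrist_force: [-0.1, 0.6, 0.1]
gripper_width: 0.452
gripper_force: 0.0
[ 0.45684751 -0.23597395 -0.02269793] [-0.18352914 -0.05748236 -0.07384121]
```

View pics/low3.png

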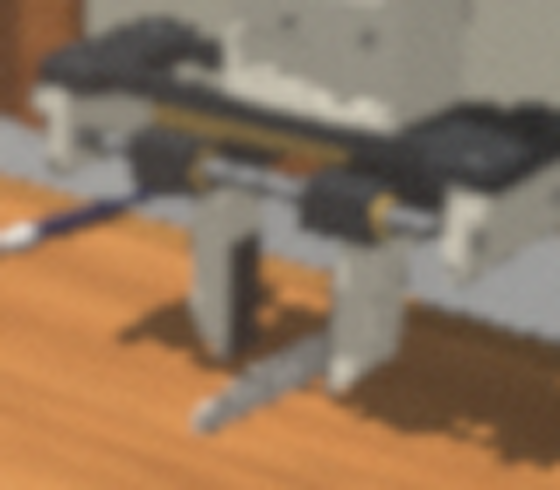

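This view shows the fingers straddling the tweezers: tips at (220,357) and (345,388), and the tweezers' middle near (284,372). I'll close now.

```bash
python3 -m pendant '[[[0,0,0.001,0,0.0],[0,0,0.001,0,0.0],[0,0,0.001,0,0.0],[0,0,0.001,0,0.0],[0,0,0.001,0,0.0],[0,0,0.001,0,0.0]]]' 12
```

```text
clock: 8.15
position: [0.4572, -0.2362, -0.0229]
orientation: [2.325, 2.112, -0.0]
wrist_force: [-0.2, -0.5, 0.4]
gripper_width: 0.116
gripper_force: 12.0
```

The tweezers are gripped, with 12 N on the pads at 10.7 mm opening. I'll work out the move to above the tray.

```bash
python3 go.py c -.003 0 .09 106.1
```

```text
[ 0.5851 -0.0248  0.09  ]
t 8.15 psi 84.5 shift [ 0.2969  0.1428 -0.1506] turn -0.24 mm 272 f [-0.2 -0.5  0.4]
```

```bash
python3 -m pendant '[[[0,0,-0.05,0,0],[0,0,-0.15,0,0],[0.05,0.02,-0.15,-0.1,0],[0.12,0.055,-0.15,-0.2,0],[0.19,0.09,-0.15,-0.24,0],[0.25,0.12,-0.15,-0.24,0],[0.297,0.143,-0.15,-0.24,0],[0.297,0.143,-0.15,-0.24,0],[0.297,0.143,-0.15,-0.24,0],[0.297,0.143,-0.15,-0.24,0]]]' 20
python3 - <<'E'
from h import *
c=vision.capture("scene"); t=vision.capture("top"); s=manip.get_state(); p=s["position"]; print(p,s["gripper_width"],s["gripper_force"])
cv2.imwrite("pics/rawA.png",c["img"][:,:,::-1]); cv2.imwrite("pics/rawT.png",t["img"][:,:,::-1])
r=R.from_rotvec(s["orientation"])
a=c["img"][40:260,190:400].copy()
a=cv2.resize(a,None,fx=2.7,fy=2.7,interpolation=cv2.INTER_CUBIC)
for dz,col in((0,(255,0,0)),(.024,(0,255,0))):
  for o in((0,.0055,0),(0,-.0055,0),(0,.095,-.066),(0,-.095,-.066)):
    q=(proj(c,p+[0,0,dz]+r.apply(o))[0]-[190,40])*2.7; cv2.circle(a,(int(q[0]),int(q[1])),2,col,-1)
cv2.imwrite("pics/ov.png",a[:,:,::-1])
E
python3 go.py c -.003 0 .09 106.1
```

```text
clock: 9.4
position: [0.5847, -0.0259, 0.0895]
orientation: [-1.89, -2.509, 0.001]
wrist_force: [-0.1, -0.7, -0.1]
gripper_width: 0.114
gripper_force: 20.0
[ 0.58490475 -0.0258088   0.08962782] 0.1136314222613558 19.974043406546116
[ 0.5851 -0.0248  0.09  ]
t 9.5 psi 106.01 shift [ 0.0012  0.0006 -0.0005] turn -0.001 mm 1 f [-0.2 -0.2 -0.8]
```

View pics/ov.png

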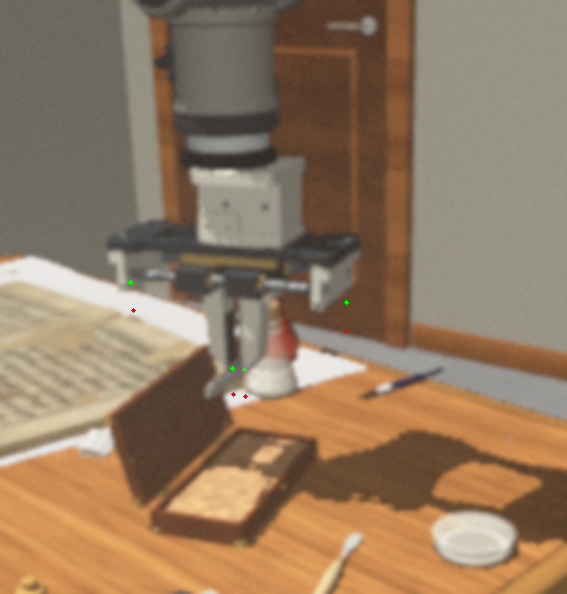

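The overlay shows the hand above the tray. The fingertips at about (235,366) match the green dots (reported z + 24 mm), so the height offset is about +24 mm here too. The tweezers point along the tray, with their near end at (212,392).

The 190 mm body would hit the leaning lid (top about 105 mm) if I went lower than about 44 mm true tip height. So I'll release just above that, opening only slightly so the fingers guide the short drop.

```bash
python3 -m pendant '[[[0.001,0.0005,0.04,0,0],[0.001,0.0005,0.08,0,0],[0.001,0.0005,0.0905,0,0],[0.001,0.0005,0.0905,0,0],[0.001,0.0005,0.0905,0,0]]]' 20
```

```text
clock: 10.12
position: [0.5863, -0.0242, 0.0229]
orientation: [1.888, 2.509, 0.001]
wrist_force: [0.4, -0.6, -0.4]
gripper_width: 0.112
gripper_force: 20.0
```

```bash
python3 -m pendant '[[[0,0,0.002,0,0],[0,0,0.002,0,0],[0,0,0.002,0,0.25],[0,0,0.002,0,0.25],[0,0,0.002,0,0.25],[0,0,0.002,0,0.25]]]' 20
python3 -m pendant '[[[0,0,-0.05,0,0.25],[0,0,-0.11,0,0.25],[0,0,-0.11,0,0.25]]]' 20
python3 - <<'E'
from h import *
import sys; sys.argv=['']
from go import casept
b=cv2.imread("pics/scene0.png")[:,:,::-1]; c=vision.capture("scene"); im=c["img"]
d=np.abs(im.astype(int)-b).max(2)
cv2.imwrite("pics/rawB.png",im[:,:,::-1])
# greyish pixels on the cork region
h=cv2.cvtColor(im,cv2.COLOR_RGB2HSV)
poly=proj(c,[casept(x,y,.016) for x,y in((-.036,-.083),(-.036,.083),(.036,.083),(.036,-.083))])+[-1,2]
m=np.zeros(im.shape[:2],np.uint8); cv2.fillPoly(m,[poly.astype(np.int32)],1)
x0,y0,w,hh=cv2.boundingRect(poly.astype(np.int32)); print(poly.round(),x0,y0)
for v in range(y0,y0+hh): print(v,"".join(("#" if h[v,u,1]<75 else "d" if h[v,u,2]<90 else ".") if m[v,u] else " " for u in range(x0,x0+w)))
E
```

```text
clock: 10.88
position: [0.5854, -0.0239, 0.0201]
orientation: [1.888, 2.511, -0.0]
wrist_force: [0.4, 0.2, -1.1]
gripper_width: 0.251
gripper_force: 0.0
clock: 11.25
position: [0.5879, -0.0243, 0.1064]
orientation: [1.884, 2.505, 0.005]
wrist_force: [0.1, -0.0, 0.2]
gripper_width: 0.252
gripper_force: 0.0
[[305. 206.]
 [277. 236.]
 [247. 231.]
 [278. 202.]] 247 201
201                                ....                       
202                               ...........                 
203                              ...................          
204                             ............#.............    
205                            ............###...............d
206                           ............####............... 
207                          ............#####.............d  
208                         ............######............d   
209                        ............######............dd   
210                       ...........########............d    
211                      ...........########............d     
212                     ............###
[... 808 characters left out ...]
###..............                 
226      ..................###..............                  
227     ....................#..............                   
228    ...................................                    
229   ...................................                     
230  ...................................                      
231 ...................................                       
232     ..............................                        
233           ........................                        
234                 .................                         
235                       ..........                          
236                             ...
```

The map shows the tweezers (#) lying lengthwise in the middle of the cork, clear of all walls. Next I'll plan the lid approach and the arc.

```bash
cat > arc.py <<'E'
import numpy as np
def pinch(a,ov):  # case-frame centre x, tip z (above desk), width for lid angle a (deg), tip ov below the inner edge corner
    a=np.radians(a); f=lambda u,v:np.array([42-u*np.cos(a)+v*np.sin(a),22+u*np.sin(a)+v*np.cos(a)])
    zt=f(83,1)[1]-ov; P=[f(u,11) for u in np.linspace(50,83,400)]+[f(83,v) for v in np.linspace(1,11,60)]+[f(u,1) for u in np.linspace(78,83,60)]
    P=np.array([p for p in P if p[1]>=zt]); return (P[:,0].min()+P[:,0].max())/2,zt,np.ptp(P[:,0])
if __name__=="__main__":
    x0,z0,_=pinch(104.85,10)
    for a in (104.85,100,95,90,85,80,75,70,65,60):
        x,z,w=pinch(a,9.4); print(a,round(x,1),round(z,1),"w",round(w,1),"units y",round((x-x0)/750,4),"z",round(-(z-z0)/750,4))
E
python3 arc.py; python3 go.py c .0685 .045 .105 106.1;  python3 go.py c .0685 .045 .068 106.1
```

```text
104.85 68.4 92.6 w 10.9 units y 0.0 z -0.0008
100 61.9 94.2 w 10.7 units y -0.0087 z -0.0029
95 55.0 95.2 w 10.4 units y -0.0179 z -0.0043
90 48.0 95.6 w 10.0 units y -0.0272 z -0.0048
85 41.2 95.4 w 10.9 units y -0.0363 z -0.0045
80 34.5 94.5 w 11.8 units y -0.0453 z -0.0034
75 27.9 93.0 w 12.9 units y -0.054 z -0.0014
70 21.6 90.9 w 14.0 units y -0.0625 z 0.0014
65 15.5 88.2 w 15.4 units y -0.0705 z 0.005
60 9.9 85.0 w 17.0 units y -0.0781 z 0.0093
[0.6413 0.0382 0.105 ]
t 11.3 psi 106.1 shift [ 0.0594  0.0934 -0.0009] turn 0.0 mm 83 f [-0.1 -0.1 -0.4]
[0.6413 0.0382 0.068 ]
t 11.3 psi 106.1 shift [0.0595 0.0932 0.0484] turn 0.0 mm 91 f [-0.1 -0.1 -0.4]
```

```bash
python3 -m pendant '[[[0.03,0.047,-0.01,0,0.4],[0.0595,0.093,-0.01,0,0.4],[0.0595,0.093,-0.01,0,0.4],[0.0595,0.093,0,0,0.4],[0.0595,0.093,0.02,0,0.4],[0.0595,0.093,0.02,0,0.4]]]' 5
python3 -m pendant '[[[0,0,0.01,0,0.4],[0,0,0.02,0,0.4],[0,0,0.025,0,0.4],[0,0,0.025,0,0.4]]]' 5
python3 go.py c .0685 .045 .068 106.1
python3 - <<'E'
from h import *
from go import casept
from arc import pinch
c=vision.capture("scene"); im=c["img"]; cv2.imwrite("pics/rawC.png",im[:,:,::-1]); s=manip.get_state()
print(s["position"], "tip px", proj(c,s["position"]+[0,0,.024]))
# lid near-end silhouette: dark-brown pixels in lid zone
h=cv2.cvtColor(im,cv2.COLOR_RGB2HSV)
for v in range(160,215,2): print(v,"".join("W" if h[v,u,1]<60 and h[v,u,2]>110 else "g" if h[v,u,1]<70 else "#" if h[v,u,2]<85 else "." for u in range(215,300)))
E
```

```text
clock: 12.05
position: [0.6383, 0.0376, 0.0854]
orientation: [-1.888, -2.507, 0.004]
wrist_force: [-0.9, -0.5, 0.2]
gripper_width: 0.404
gripper_force: 0.0
clock: 12.55
position: [0.6399, 0.0383, 0.0686]
orientation: [-1.888, -2.51, 0.001]
wrist_force: [0.6, -0.1, 0.4]
gripper_width: 0.399
gripper_force: 0.0
[0.6413 0.0382 0.068 ]
t 12.55 psi 106.1 shift [-0.0007  0.0018  0.0007] turn 0.0 mm 2 f [ 0.6 -0.1  0.4]
[0.64009319 0.03834541 0.06883752] tip px [[241.03452999 189.0976526 ]]
160 gggggggggWWWWWWWWWWWWWWWggggggggggg..ggggWWWWWWWWWWWWWggWWWWWWWWg.......gggWW......WW
162 ......gWWWWWWWWWWWWggWWggggggggggggg#.ggWWWWWWWWWWWWWWWWWWWWWWWWWWWWg...ggWWg.......W
164 ......gWWWWWWWWWWWWWWWgggWgWWWWWgggggWWWWWWWWWWWWWWWWWWWWWWWWWWWWWWWW................
166 ......gWWWWWWWWWggWWWWWWggWggWWWWWWWWWWWWWggWWWWWWWWWWWWWWWWWWWWWWWW.................
168 .......WWWWWWWggggggggWWgWggggWWWWWWWWWWWg....g...gWWWWWWWWWWWWWWWWW.................
170 ......gWWWWWWWgggggWWgWWgggggWWWWWWWWWWWWg...........WWWWWWWWWWWWWWWW................
172 .....g.gWWWWWWWgggg.ggWWWgggg.gWWWWWWWWWWg......###....ggWWWWWWWWWWW
[... 1207 characters left out ...]
WW....###.#####.########################..............................
202 WWWWWWWWWWWWWWWWW.....################################...............................
204 WWWWWWWWWWWWWWWWWW.....###.######.#####.############.................................
206 .....WWWWWWWWWWWg......###..###.###.##############.......................g...........
208 .........gWWWWW........#.#####.################.....................gggggg...........
210 ..........................####.##############.....................Wgggggg............
212 ..........................#####.###########.....................gggggggg............#
214 ..........................##############.#....................ggggggWW............###
```

The pixel map shows the front finger inside the lid and the back finger behind its edge. A gentle test pinch will confirm the rim is between the pads.

```bash
python3 -m pendant '[[[0,0.001,0.001,0,0.0],[0,0.001,0.001,0,0.0],[0,0.001,0.001,0,0.0],[0,0.001,0.001,0,0.0],[0,0.001,0.001,0,0.0]]]' 3
```

```text
clock: 13.22
position: [0.641, 0.0385, 0.0683]
orientation: [1.888, 2.51, 0.0]
wrist_force: [1.1, -0.1, -0.0]
gripper_width: 0.116
gripper_force: 3.0
```

The rim is between the pads (10.7 mm, as expected). I'll swing it slowly along the arc with the fingers kept just around the rim, as far as about 75° for now.

```bash
python3 -m pendant '[[[0,0,0,0,0.135],[0,-0.0045,-0.001,0,0.135],[0,-0.009,-0.002,0,0.135],[0,-0.018,-0.0035,0,0.13],[0,-0.027,-0.004,0,0.13],[0,-0.036,-0.0037,0,0.135],[0,-0.041,-0.003,0,0.14],[0,-0.045,-0.0026,0,0.145],[0,-0.05,-0.0015,0,0.15],[0,-0.054,-0.0006,0,0.155],[0,-0.054,-0.0006,0,0.155],[0,-0.054,-0.0006,0,0.155]]]' 3
python3 - <<'E'
from h import *
c=vision.capture("scene"); im=c["img"]; cv2.imwrite("pics/rawD.png",im[:,:,::-1]); s=manip.get_state()
print(s["position"],s["wrist_force"],s["gripper_width"],s["gripper_force"])
t=vision.capture("top")["img"]; cv2.imwrite("pics/rawTD.png",t[:,:,::-1])
h=cv2.cvtColor(im,cv2.COLOR_RGB2HSV)
for v in range(160,240,2): print(v,"".join("W" if h[v,u,1]<60 and h[v,u,2]>110 else "g" if h[v,u,1]<70 else "#" if h[v,u,2]<85 else "." for u in range(220,310)))
E
```

```text
clock: 14.72
position: [0.6019, 0.0273, 0.0686]
orientation: [1.888, 2.511, -0.0]
wrist_force: [-0.1, -0.1, -0.3]
gripper_width: 0.153
gripper_force: 0.1
[0.60197166 0.02732625 0.06858504] [ 0.24009349 -0.50283507 -0.02712546] 0.15774410101034975 0.06231033650692552
160 ..ggggggggWgggggggggggg..gggggggggggggggggg..WWWWWWWWWWWWWWWWWWWWWWWWWWWWWWWWWWWWWWg......
162 ...ggWWWWWgggggggggggggggWWWWWggggggggggggg...ggggggWWWWWWWWgWWWWWWggWWWWWWg...WWWWWWWWWWW
164 .....gWWWWWWWWWWWWggggWWWWWWWWggggggggggggggggWWWWWWWWWWWWWWWWWWWWWWgWWWW.......WWWWWWWWWW
166 .....ggWWWgggWgggWWWggWWWWWWWWWWWWggggWWWWWWWWWWWWWWWWWWWWWWWWWWWWWWWWg.............WWWWWW
168 .ggggggggggggggWWggggWWWWWWWWWWWgg...gWWWWWWWWWWWWWWWWWWWWWg..WWWWWWg............Wg.......
170 .gggggggggggggggWWWWggWWWWWWWWgggg...WWWWWWWWWWWWWWWWWWWWW.....ggg..............WWWWWWWWWW
172 gggggggWWWWgWWWWWWWWgggWWWWWWWgggg..gWWWWWWWWWWWW.ggWWWW........g...gggg.......WWWWWWWWWWW
174 WWWgWWWWWWWWWWWWWWWgWgWWWWWWWWgggggggWWWWWWWWWWWWg.........#..gWWWWWWWWWWWWWWWWWWWWWWWWWWW
176 WWWWWWWWWWWWWWWWggWgWgWWWWWWWWWggggggWWWWWWWWWWWg.......####.gWWWWWWW
[... 2266 characters left out ...]
..............######...............
226 ..................................................WWg...............#####.................
228 ...................................................................####...................
230 .................................................................####.....................
232 ...............................................................#.###......................
234 ..............................................................###.........................
236 .............................................................###..........................
238 .............................................................#............................
```

The lid follows between the fingers at about 75°. I'll continue to 60° and then close gently.

```bash
python3 -m pendant '[[[0,-0.004,0.0013,0,0.165],[0,-0.0085,0.003,0,0.17],[0,-0.0125,0.005,0,0.175],[0,-0.0165,0.0067,0,0.18],[0,-0.0205,0.0087,0,0.19],[0,-0.0241,0.0107,0,0.2],[0,-0.0241,0.0107,0,0.2],[0,-0.0241,0.0107,0,0.1],[0,-0.0241,0.0107,0,0.1],[0,-0.0241,0.0107,0,0.1],[0,-0.0241,0.0107,0,0.1]]]' 4
python3 - <<'E'
from h import *
from go import casept
s=manip.get_state(); print(s["position"],s["wrist_force"],s["gripper_width"],s["gripper_force"])
d=s["position"][:2]-[.588,-.024]; a=np.radians(16.1); print("cx",d@[np.cos(a),np.sin(a)])
c=vision.capture("scene"); im=c["img"]; cv2.imwrite("pics/rawE.png",im[:,:,::-1])
t=vision.capture("top"); cv2.imwrite("pics/rawTE.png",t["img"][:,:,::-1])
h=cv2.cvtColor(im,cv2.COLOR_RGB2HSV)
for v in range(170,240,1): print(v,"".join("W" if h[v,u,1]<60 and h[v,u,2]>110 else "g" if h[v,u,1]<70 else "#" if h[v,u,2]<85 else "." for u in range(225,315)))
for A in(50,55,60,65,70):
    al=np.radians(A); f=lambda u,v,y:casept(.042-u*np.cos(al)+v*np.sin(al),y,.022+u*np.sin(al)+v*np.cos(al))
    print(A,"near Eo,Ei,hinge_i | far Ei:",proj(c,[f(.083,.011,.088),f(.083,.001,.088),f(0,.001,.088),f(.083,.001,-.088)]).round(1).tolist(),"TOP",proj(t,[f(.083,.011,.088),f(.083,.001,.088),f(.083,.011,-.088),f(.083,.001,-.088)]).round(1).tolist())
E
```

```text
clock: 16.2
position: [0.5846, 0.0223, 0.0606]
orientation: [1.888, 2.51, 0.0]
wrist_force: [-0.4, 0.3, 0.7]
gripper_width: 0.153
gripper_force: 3.8
[0.58459211 0.02229721 0.06064766] [-0.38613598  0.32711807  0.73107276] 0.15344224145450974 3.757898211479187
cx 0.009564666833800533
170 ggggggggggWgggggggggg....gWWWWWWWWWgggggWWggggggWWWWWWWWWWW.......WWWWWWWWWWWWWWWWWWWWWg.g
171 ggWgggWWgWWggWWggggg.....gWWWWWWWWWWggggWWWWWWWWWWWWWWWWWWW.......WWWWWWWgWWWWWWWWWWWWWWWW
172 gggWWWWWWWWWWWWgggg......gWWWWWWWWWWWgggWWWWWWWWWWWWWWWWWWW.......WWWWWWW.WWWWWWWWWWWWWWWW
173 ggWWWWWWWWWWWWWWggg.....gWWWWWWWWWggggggWWWWWWWWWWWWWWWWWWg......WWWWWWWgWWWWWWWWWWWWWWWWW
174 WWWWWWWWWWWWWWWggg......gWWWWWWWWWggg.ggWWWWWWWWWWWgWWWWWW......WWWWWWWWWWWWWWWWWWWWWWWWWW
175 WWWWWWWWWWWWWggWWggggggggWWWWWWWWggg#..gWWWWWWWWWWW..gWWWW......WWWWWWWWWWWWWWWWWWWWWWWWWW
176 WWWWWWWWWWWWgggWWgggggggggWWWWWWWgggg..gWWWWWWWWWWW...g........WWWWWWWWWWWWWWWWWWWWWWWWWWW
177 WWWWWWWgWgWgggWggggWggWWggWWWWWWWgggg...WWWWWWWWWWW...........WWWWWWWWWWWWWWWWWWWWWWWWWWWW
178 ggWgggWWgWggggWgWWWggWggWWWWWWWWWggg#gggWWWWWWWWWWW.
[... 5963 characters left out ...]
.6], [343.9, 158.6], [344.7, 162.4]]
55 near Eo,Ei,hinge_i | far Ei: [[258.1, 198.6], [261.9, 201.7], [244.2, 227.4], [293.8, 173.5]] TOP [[268.7, 176.9], [270.0, 180.8], [343.2, 155.6], [344.1, 159.6]]
60 near Eo,Ei,hinge_i | far Ei: [[255.1, 196.9], [259.1, 199.6], [244.2, 227.4], [291.4, 171.8]] TOP [[267.8, 173.8], [269.1, 177.9], [342.4, 152.5], [343.4, 156.6]]
65 near Eo,Ei,hinge_i | far Ei: [[252.1, 195.4], [256.1, 197.8], [244.2, 227.4], [289.0, 170.3]] TOP [[266.9, 170.7], [268.2, 174.9], [341.6, 149.4], [342.7, 153.6]]
70 near Eo,Ei,hinge_i | far Ei: [[249.0, 194.1], [253.1, 196.2], [244.2, 227.5], [286.4, 169.0]] TOP [[266.0, 167.6], [267.3, 171.8], [340.8, 146.3], [341.9, 150.6]]
```

The lid is held at about 60° (pinch width 14 mm, as the geometry predicts). The slope of its near end also suggests 60° ± 2°. I'll refine that numerically, calibrated on the first picture where the angle is known (1.83).

Run:
```python
from h import *
from go import casept
c=vision.capture("scene"); 
def near(A):
    al=A; f=lambda u,v,y:casept(.042-u*np.cos(al)+v*np.sin(al),y,.022+u*np.sin(al)+v*np.cos(al))
    return proj(c,[f(.01,.001,.0865),f(.078,.001,.0865)])
def prof(im,A,off,side=5):  # mean grey profile across the near-end line (px to image-right of line)
    g=cv2.cvtColor(im,cv2.COLOR_RGB2GRAY).astype(np.float32); a,b=near(A)+off; d=(b-a)/np.linalg.norm(b-a); n=np.array([-d[1],d[0]])
    if n[0]<0:n=-n
    s=np.linspace(0.15,.95,40)[:,None]; P=a+(b-a)*s; k=np.arange(-side,side+.1,.5)
    M=(P[:,None]+k[None,:,None]*n).astype(np.float32); V=cv2.remap(g,M[...,0],M[...,1],cv2.INTER_LINEAR); return k,V
off=np.array([1,1.8])
im0=cv2.imread("pics/scene0.png")[:,:,::-1].copy(); im1=cv2.imread("pics/rawE.png")[:,:,::-1].copy()
for nm,im,As in(("1.83",im0,(104.85,)),("now",im1,(52,56,58,60,62,64,68))):
  for A in As:
    k,V=prof(im,np.radians(A),off); h=len(V)//2
    print(nm,A,"low",V[:h].mean(0).round()[::2].astype(int),"high",V[h:].mean(0).round()[::2].astype(int),"maxgrad",round(float(np.abs(np.diff(V.mean(0))).max()),1),k[np.abs(np.diff(V[:h].mean(0))).argmax()],k[np.abs(np.diff(V[h:].mean(0))).argmax()])
g=cv2.cvtColor(im1,cv2.COLOR_RGB2GRAY)
print("cols 248..268"); 
for v in range(190,212): print(v,g[v,244:270])
```

```text
1.83 104.85 low [122  95  78  75  72  69  65  64  64  65  66] high [143 104  81  76  72  67  66  65  65  66  66] maxgrad 16.9 -5.0 -5.0
now 52 low [74 70 68 68 75 86 87 77 71 76 86] high [ 65  62  62  63  65  73  89 101  93  76  71] maxgrad 5.3 -0.5 0.5
now 56 low [77 75 71 68 69 73 82 87 81 74 76] high [76 70 65 62 62 63 66 73 86 97 94] maxgrad 3.3 0.5 2.5
now 58 low [78 76 73 69 68 70 77 84 86 79 75] high [79 76 71 65 62 62 63 66 73 85 94] maxgrad 2.7 1.0 3.5
now 60 low [84 77 75 72 68 69 72 80 85 84 78] high [87 79 76 71 65 62 62 63 66 73 83] maxgrad 5.3 -5.0 -5.0
now 62 low [95 79 76 74 70 68 70 75 81 85 83] high [108  87  79  76  71  65  62  63  63  66  73] maxgrad 11.1 -5.0 -5.0
now 64 low [109  86  77  75  72  69  69  71  77  82  85] high [133 108  87  79  76  71  65  62  63  64  66] maxgrad 12.4 -5.0 -4.5
now 68 low [133 110  88  78  75  72  70  69  71  75  80] high [150 145 131 107  89  80  77  72  66  63  63] maxgrad 9.3 -4.5 -2.5
cols 248..268
190 [151 143 133 123 117 114 110 111 121 142 153 154 154 150 126  90  65  61
  63  78  89  98 125 146 152 153]
191 [123 120 113 113
[... 1610 characters left out ...]

  60  57  64  65  72  84 100 103]
206 [157 159 159 156 156 149 134 104  83  78  75  75  69  63  60  62  61  59
  63  60  65  74  88 104 107  97]
207 [154 154 156 154 154 143 122  96  80  75  76  69  65  63  62  64  60  62
  63  66  75  89 102 110  99  81]
208 [150 148 149 151 147 132 106  86  79  79  74  68  65  60  62  63  63  61
  62  69  89 104 110  98  79  69]
209 [146 147 149 146 136 114  89  80  76  70  68  65  59  63  64  62  63  68
  69  88 104 109  98  78  72  71]
210 [147 148 145 143 127  99  81  75  76  74  67  65  62  60  64  63  66  73
  91 106 108  97  77  69  71  76]
211 [147 150 147 136 113  85  75  78  74  69  63  63  62  65  66  65  73  92
 108 113  96  77  67  71  82  90]
```

Run:
```python
from h import *
from go import casept
c=vision.capture("scene"); cv2.imwrite("pics/rawF.png",c["img"][:,:,::-1])
def line(A,v):
    al=np.radians(A); f=lambda u:casept(.042-u*np.cos(al)+v*np.sin(al),.088,.022+u*np.sin(al)+v*np.cos(al)); return proj(c,[f(.02),f(.07)])
def meas(im,A,win=8,off=(1,1.8)):
    g=cv2.GaussianBlur(cv2.cvtColor(im,cv2.COLOR_RGB2GRAY),(3,3),0).astype(float); a,b=line(A,.011)+np.array(off); out=[]
    for v in range(int(np.ceil(min(a[1],b[1]))),int(max(a[1],b[1]))+1):
        u0=a[0]+(b[0]-a[0])*(v-a[1])/(b[1]-a[1]); us=np.arange(int(u0-win),int(u0+win)); d=np.diff(g[v,us]); i=d.argmin()
        if d[i]<-12:
            w=np.clip(-d[max(0,i-2):i+3],0,None); out.append((np.average(us[max(0,i-2):i+3][:len(w)]+.5,weights=w),v))
    return np.array(out)
def ang(A0,im):
    P=meas(im,A0); vx,vy,x,y=cv2.fitLine(P.astype(np.float32),cv2.DIST_HUBER,0,.01,.01).ravel()
    slope=vx/vy; r=[]
    for A in np.arange(A0-15,A0+15,.25):
        a,b=line(A,.011); r.append((abs((b-a)[0]/(b-a)[1]-slope),A,a[0]+(y-a[1])*(b-a)[0]/(b-a)[1]-x))
    return len(P),round(slope,3),min(r)[1:], [ (A,round(q,2)) for _,A,q in r if A%2==0]
im0=cv2.imread("pics/scene0.png")[:,:,::-1].copy()
print(ang(104.85 if 0 else 105,im0)); print(ang(60,c["img"]))
s=manip.get_state(); print(s["position"],s["gripper_width"],s["gripper_force"],s["clock"])
```

```text
(21, np.float32(0.359), (np.float64(105.5), np.float64(-0.10625401943332236)), [(np.float64(90.0), np.float64(4.22)), (np.float64(92.0), np.float64(3.67)), (np.float64(94.0), np.float64(3.12)), (np.float64(96.0), np.float64(2.57)), (np.float64(98.0), np.float64(2.02)), (np.float64(100.0), np.float64(1.46)), (np.float64(102.0), np.float64(0.9)), (np.float64(104.0), np.float64(0.33)), (np.float64(106.0), np.float64(-0.25)), (np.float64(108.0), np.float64(-0.84)), (np.float64(110.0), np.float64(-1.44)), (np.float64(112.0), np.float64(-2.06)), (np.float64(114.0), np.float64(-2.69)), (np.float64(116.0), np.float64(-3.33)), (np.float64(118.0), np.float64(-4.0))])
(17, np.float32(-0.527), (np.float64(60.0), np.float64(-0.3600226283346899)), [(np.float64(46.0), np.float64(5.84)), (np.float64(48.0), np.float64(4.76)), (np.float64(50.0), np.float64(3.76)), (np.float64(52.0), np.float64(2.83)), (np.float64(54.0), np.float64(1.96)), (np.float64(56.0), np.float64(1.15)), (np.float64(58.0), np.float64(0.37)), (np.float64(60.0), np.float64(-0.36)), (np.float64(62.0), np.float64(-1.06)), (np.float64(64.0), np.float64(-1.73)), (np.float64(66.0), np.float64(-2.37)), (np.float64(68.0), np.float64(-3.0)), (np.float64(70.0), np.float64(-3.6)), (np.float64(72.0), np.float64(-4.18)), (np.float64(74.0), np.float64(-4.75))])
[0.58454952 0.02227195 0.06063266] 0.15222153117783915 3.807956278324127 16.4
```

By slope the lid reads about 59.4°, and by position about 59°. I'll nudge it 1 mm back, settle and recheck.

```bash
python3 -m pendant '[[[0,0.0013,0,0,0.1],[0,0.0013,0,0,0.1],[0,0.0013,0,0,0.1],[0,0.0013,0,0,0.1],[0,0.0013,0,0,0.1],[0,0.0013,0,0,0.1],[0,0.0013,0,0,0.1],[0,0.0013,0,0,0.1]]]' 5
python3 - <<'E'
from h import *
from go import casept
c=vision.capture("scene"); im=c["img"]
def line(A,v=.011):
    al=np.radians(A); f=lambda u:casept(.042-u*np.cos(al)+v*np.sin(al),.088,.022+u*np.sin(al)+v*np.cos(al)); return proj(c,[f(.02),f(.07)])
g=cv2.GaussianBlur(cv2.cvtColor(im,cv2.COLOR_RGB2GRAY),(3,3),0).astype(float); a,b=line(60)+[1,1.8]; P=[]
for v in range(int(b[1])+1,int(a[1])+1):
    u0=a[0]+(b[0]-a[0])*(v-a[1])/(b[1]-a[1]); us=np.arange(int(u0-8),int(u0+8)); d=np.diff(g[v,us]); i=np.clip(d.argmin(),2,len(d)-3)
    if d[i]<-12: P.append((np.average(us[i-2:i+3]+.5,weights=np.clip(-d[i-2:i+3],0,None)),v))
vx,vy,x,y=cv2.fitLine(np.array(P,np.float32),cv2.DIST_HUBER,0,.01,.01).ravel()
As=np.arange(50,70,.1); S=[]; Q=[]
for A in As: a,b=line(A); k=(b-a)[0]/(b-a)[1]; S.append(abs(k-vx/vy)); Q.append(abs(a[0]+(y-a[1])*k-x))
print("slope ang",As[np.argmin(S)],"pos ang",As[np.argmin(Q)])
b0=cv2.imread("pics/scene0.png")[:,:,::-1]
for n,(u,v) in dict(loupe=(168,248),weight=(202,261),spatula=(312,254),dish=(365,239),brush=(340,181)).items():
    print(n,np.abs(im[v-8:v+8,u-10:u+10].astype(int)-b0[v-8:v+8,u-10:u+10]).mean().round(1),end=" ")
E
```

```text
clock: 17.4
position: [0.5854, 0.0225, 0.0608]
orientation: [1.888, 2.511, -0.0]
wrist_force: [-3.6, -0.2, 5.2]
gripper_width: 0.151
gripper_force: 5.0
slope ang 61.50000000000016 pos ang 60.10000000000014
loupe 4.5 weight 6.8 spatula 6.3 dish 8.2 brush 6.1
```

```bash
python3 -c "
from plant import manip
s=manip.get_state(); print(s['position'],s['wrist_force'],s['gripper_width'],s['gripper_force'])
print(manip.hand_in())"
```

```text
[0.58537815 0.02250819 0.06083691] [-2.30109687 -0.67262269  4.86493649] 0.15602902808086935 4.952596966177225
the job is handed in; nothing more can be done
None
```

The tweezers are lying on the cork board inside the case, after a drop of about 27 mm because the gripper's body could go no lower beside the leaning lid. The lid was swung down without falling shut, the gripper holds it at about 60° (60.1–61.5° in the last picture), nothing else looks moved, and the job was handed in at about 17.5 s.

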